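# Reject one brass flask, press the good one into the sprung ring cradle

## Robot

A 6-joint arm with a two-finger parallel gripper is mounted at the origin on the work surface. World frame = base frame: x ahead of the robot, y to its left, z up, the work surface at z = 0. Lengths are in m, angles in rad, forces in N, time in s.
With the tool pointing down it reaches from about 0.325 to 0.775 m from the base axis. Payload 5.5 kg.
Tool frame: the origin (TCP) lies between the finger pads; the fingertips stand 8 mm ahead of it and the grasp point (between the pads) lies 11 mm behind it (tcp_to_tips is the distance from the TCP to the fingertips, in m); z points along the fingers, y is the line along which they close (so a half turn about z gives the same grasp; the last joint's range is limited). The gripper opens to 88 mm and grips with 3 to 60 N. Pads are 20 mm wide; open, the fingers measure 115 mm over their backs; the gripper's body (75 mm by 178 mm) begins 61 mm behind the grasp point.
Start: joints at [-1.315, 0.091, 1.231, -0, 1.82, -0.057], TCP at [0.185, -0.571, 0.231] pointing down, gripper open.
Joint ranges: [-2.87, 2.87], [-0.86, 2.18], [0.17, 2.46], [-1.51, 4.65], [0.06, 2.69], [-2.65, 2.65]. Speed limits (rad/s): [2.57, 2.57, 3.01, 3.14, 3.14, 3.14].

## Interface

Orientations are given as a unit quaternion [w, x, y, z].
In Python, from bench import * gives the robot as it stands. Calls block until the motion is done:
- move_to(position, orientation): joint-space move of the TCP to a pose.
- move_l(position, speed=0.15, orientation=None): straight line of the TCP; orientation=None keeps the orientation; speed is the mean speed in m/s.
- movej(angles): joint-space move.
- gripper_open() and close(): open the fingers fully, or close them until they stop; the grip force is fixed at half the most.
- hold(seconds).
- inverse_kinematics(position, orientation): joint angles nearest the present ones, or None.
- state(): the state.
- get_image(name): name is "side" or "top"; returns a dict with "frame" (420x560x3 uint8, blue, green, red), "depth" (420x560 float32, m along the optical axis (not along the pixel's ray), 0 where there is no reading), "camera_matrix" (3x3 intrinsics, pixels), "k1" (the pictures are not rectified: a ray, as slopes to the right and down, at radius r is drawn at 1 + k1 r^2 times it, then the intrinsics apply), "view" (4x4, takes a point from world to camera coordinates). Camera axes: x right, y up, looking along -z (the intrinsics and any distortion apply to the point x, -y, -z); pixel columns grow to the right and rows downward; lengths in m; the calibration is good to about 2 mm. A picture is of the moment at which its call begins.
A pose or a line that the arm cannot do raises IKError and nothing moves.
- job_done(): hands the job in; it is judged then, once.
The state is a dict: "time": time; "joint_pos": joint angles; "dq": joint speeds; "joint_torque": joint torques, N m; "ee_pos": TCP position; "ee_rot": TCP orientation; "ft_force": force on the tool from outside, world axes, zero at the start; "moment": the same for the moment, N m; "finger_gap": finger opening in m; "finger_force": force on a finger pad.
Only numpy, scipy, OpenCV 4.12 (cv2) and the standard library are available. Lean on these libraries where they do the work, as an engineer would, in place of code of your own. Each camera call takes 0.05 s, during which the arm holds its last target. There are 200 camera calls.

## Task

Two brass flasks have come back from inspection: stand the red-tagged reject upright in the shallow red dish and let go of it. Then set the green-tagged flask upright in the sprung ring of the green-based cradle, press it straight down by the flask alone (not touching the cradle) until the ring is fully down on its stop, and finish while still holding it pressed down there. Leave the hammer, the jar and the steel block where they are.

Things in the scene. Friction and masses are not known exactly. Their poses are not given: they have to be found in the camera images.
- flask_green: Brass flask with a GREEN plug in its mouth and a green collar round the shoulder; 0.18 to 0.33 kg. Origin at the centre of its underside, z up along the neck, symmetric about z. Flat foot 38 mm across, round body 66 mm across at its widest (27 mm up; a ball of radius 33 mm about that point), body top 58 mm up, then a straight neck 24 mm across from 58 to 104 mm, plug 25 mm across to 110 mm. Starts standing on the bench.
- flask_red: The same brass flask with a RED plug and red collar: the reject. Same sizes and origin.
- nest: Reject nest: shallow round dish painted red, fixed to the bench, 88 mm outside, 76 mm inside, rim 14 mm high. Origin at the centre of its underside; inner floor 5 mm above it.
- cradle: Sprung ring cradle, fixed to the bench: round green base plate 112 mm across and 12 mm thick, with three upright steel guide posts on a 47 mm radius, tops 68 mm above the bench, springs round them carrying an aluminium ring. Origin at the centre of its underside, ring concentric with it.
- ring_top (a point): Centre of the ring's upper face, moving with the ring: 60 mm above the bench when up, 42 mm when fully pressed. Ring 74 mm outside, 56 mm bore, 10 mm thick. A flask put in from above rests on the bore's upper edge with its foot through the bore, its origin about 9 mm below this point.
- cradle_ring (a joint): Travel of the sprung ring straight down, m: 0 up, 0.018 fully down on its stop. The spring pushes up with about 3 N at the top and 12 N at the stop (500 N/m); it returns when let go. Pushed further, the stop is rigid.
- hammer: Bystander: ball-peen hammer with red and black handle, 240 mm long, lying on the bench.
- jar: Bystander: amber glass jar with steel lid, 60 mm across, 85 mm high.
- block: Bystander: dark steel bench block, 60 x 35 x 28 mm high.
Mind the look-alikes: they are no part of the job. What is shaped like the flask_red but blue or pink is not meant.

How it is judged:
By the outcome, as a careful person would: the job done as asked, in the order asked, and still so for the second after the job is handed in, while the arm keeps its last pose, push and grip.
It also fails if it takes over 58 s, if anything falls off the work surface, if the arm or the gripper's body presses on something with over 40 N, if the wrist force passes 120 N, or if a joint passes its speed limit or range.

## Working session

There is one attempt and no reset: what is moved stays moved. The work goes in short steps, each a Python script; the robot and the scene stay as the last script left them, time stands still between calls to the robot, and variables do not carry over. Pictures are saved under pics/ and viewed, at most 10 in all, crops included, and the job is handed in when it is done.

```bash
mkdir -p pics; ls; python3 - <<'E'
from bench import *
import cv2,numpy as np,pickle
s=state();print(s)
ims={n:get_image(n) for n in("top","side")}
pickle.dump(ims,open("ims.pkl","wb"))
for n,i in ims.items():
    cv2.imwrite(f"pics/{n}0.png",i["frame"]);print(n,i["camera_matrix"],i["k1"],i["view"])
E
```

```text
pics
{'time': 0.0, 'joint_pos': array([-1.31469723e+00,  9.18735763e-02,  1.23186619e+00,  2.23525089e-05,
        1.81981019e+00, -5.66893401e-02]), 'dq': array([-0.00053547, -0.00053138, -0.00054758,  0.00011435, -0.00040677,
        0.00119965]), 'joint_torque': array([ 4.50745956e-04, -4.46450794e+01, -4.06447828e+01,  6.98609697e-02,
        2.91901437e-02, -1.41609144e-04]), 'ee_pos': array([ 0.18456812, -0.5706123 ,  0.22950918]), 'ee_rot': array([-9.74872204e-04,  9.87794431e-01,  1.55760087e-01, -8.66345888e-05]), 'ft_force': array([-0.29215138,  0.28761563, -0.59308652]), 'moment': array([-0.02142471,  0.00416565,  0.01441002]), 'finger_force': 0.0, 'finger_gap': 0.08767734146354178}
top [[464.76852121   0.         284.22038694]
 [  0.         464.76852121 219.64490022]
 [  0.           0.           1.        ]] -0.15992180999718345 [[ 0.02201589 -0.99932262 -0.02948914  0.00790807]
 [ 0.98976215  0.01762577  0.14163407 -0.5029091 ]
 [-0.14101836 -0.03230543  0.98947975 -1.05032918]
 [ 0.          0.          0.          1.        ]]
side [[517.25404378   0.         277.01583952]
 [  0.         517.25404378 205.09015846]
 [  0.           0.           1.        ]] -0.03405232601393185 [[-0.99862892 -0.04884821 -0.01881817  0.52052477]
 [ 0.02521683 -0.76392605  0.64481091 -0.04512868]
 [-0.04587355  0.64345229  0.76411044 -1.39382106]
 [ 0.          0.          0.          1.        ]]
```

View pics/top0.png

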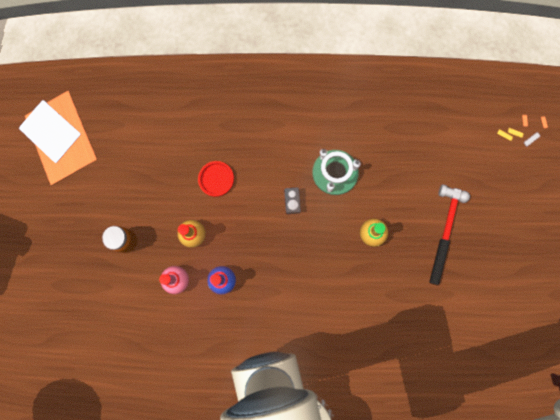

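View pics/side0.png

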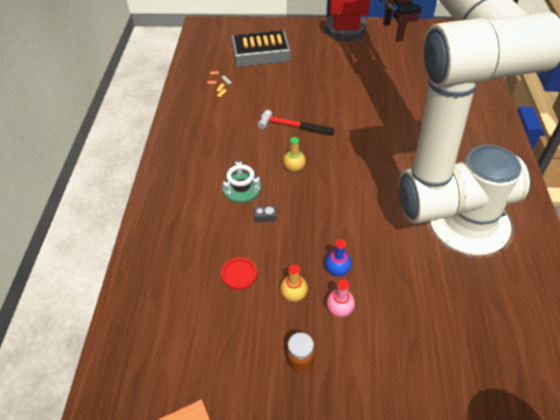

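The top view shows four flask shapes:
- Brass with a red plug at (190,233).
- Pink at (174,280) and blue at (221,280), both with red plugs. These are the look-alikes.
- Brass with a green plug at (375,232).

The red dish is at (216,179), the cradle ring at (337,167), the block at (292,201), the jar at (115,238) and the hammer at (450,235). In the side view the brass red flask is at (294,288), the green flask at (295,158), the dish at (239,272) and the cradle at (241,180). The brass body with the red plug fits flask_red. I'll confirm it in a crop and measure.

```bash
cat > h.py <<'E'
import cv2,numpy as np
def rays(im,uv):
    """camera centre, and world ray directions scaled to unit depth"""
    n=cv2.undistortPoints(np.float64(uv).reshape(-1,1,2),im["camera_matrix"],np.array([im["k1"],0,0,0.])).reshape(-1,2)
    V=im["view"];R=V[:3,:3]
    return -R.T@V[:3,3], np.c_[n[:,0],-n[:,1],-np.ones(len(n))]@R
def onplane(im,uv,z):
    c,d=rays(im,uv);return (c+d*((z-c[2])/d[:,2])[:,None])[:,:2]
def cloud(im):
    h,w=im["depth"].shape;vv,uu=np.mgrid[:h,:w]
    c,d=rays(im,np.c_[uu.ravel(),vv.ravel()])
    return (c+d*im["depth"].reshape(-1,1)).reshape(h,w,3)
def masks(im):
    H,S,V=cv2.split(cv2.cvtColor(im["frame"],cv2.COLOR_BGR2HSV))
    return dict(red=((H<6)|(H>174))&(S>200)&(V>110), green=(H>45)&(H<90)&(S>110)&(V>50),
                brass=(H>17)&(H<32)&(S>120)&(V>90), grey=(S<60)&(V>120))
def near(im,m,uv,r):
    h,w=m.shape;vv,uu=np.mgrid[:h,:w]
    return m&(np.hypot(uu-uv[0],vv-uv[1])<r)
def circ(p):
    A=np.c_[2*p[:,:2],np.ones(len(p))];s=np.linalg.lstsq(A,(p[:,:2]**2).sum(1),rcond=None)[0]
    return s[:2],np.sqrt(s[2]+s[:2]@s[:2])
E
python3 - <<'E'
import pickle;from h import *
ims=pickle.load(open("ims.pkl","rb"))
pts=dict(top=dict(fr=(190,233),fg=(375,232),nest=(216,179),ring=(337,167)),side=dict(fr=(294,280),fg=(295,152),nest=(239,272),ring=(241,177)))
for n,im in ims.items():
    C=cloud(im);M=masks(im)
    print(n,"table z",np.median(C[200:215,250:270,2]))
    for k,col in(("fr","red"),("fg","green")):
        m=near(im,M[col],pts[n][k],26);q=C[m];t=q[q[:,2]>.1]
        b=C[near(im,M["brass"],pts[n][k],30)]; b=b[(b[:,2]>.01)&(b[:,2]<.055)]
        # sphere centre fit of body: r=33 about z=.027
        A=np.c_[2*b,np.ones(len(b))];s=np.linalg.lstsq(A,(b**2).sum(1),rcond=None)[0]
        print(k,len(t),"plug",t.mean(0).round(4) if len(t) else 0,"zmax",q[:,2].max().round(3),"body",len(b),s[:3].round(4),np.sqrt(s[3]+s[:3]@s[:3]).round(4))
        m2=near(im,M[col],pts[n][k],26)&(C[...,2]>.1);v,u=np.nonzero(m2)
        if len(u):print("   ray@.107",onplane(im,[[u.mean(),v.mean()]],.107).round(4))
    m=near(im,M["red"],pts[n]["nest"],26).astype(np.uint8);c=max(cv2.findContours(m,0,1)[0],key=cv2.contourArea)
    p=onplane(im,c.reshape(-1,2),.014);print("nest",*circ(p),"z",np.percentile(C[m>0][:,2],[5,95]))
    m=near(im,M["grey"],pts[n]["ring"],24)&(abs(C[...,2]-.06)<.005);p=C[m]
    m=m.astype(np.uint8);c=max(cv2.findContours(m,0,1)[0],key=cv2.contourArea)
    print("ring",len(p),np.median(p,0),cv2.minEnclosingCircle(np.float32(p[:,:2]*1000)),circ(onplane(im,c.reshape(-1,2),.06)))
t=ims["top"]["frame"][200:310,150:270];s=ims["side"]["frame"][225:335,250:370]
cv2.imwrite("pics/crop.png",cv2.resize(np.hstack([t,s]),None,fx=3,fy=3,interpolation=2))
E
```

```text
top table z -0.0005153871698614365
fr 67 plug [0.4683 0.2363 0.1091] zmax 0.113 body 235 [0.4673 0.2386 0.0289] 0.0312
   ray@.107 [[0.4685 0.2369]]
fg 100 plug [ 0.4767 -0.1898  0.1189] zmax 1.111 body 336 [ 0.4783 -0.1915  0.0283] 0.032
   ray@.107 [[ 0.4783 -0.1918]]
nest [0.60483596 0.1883931 ] 0.04321681833994061 z [0.00122743 0.0153528 ]
ring 381 [ 0.62712976 -0.09845972  0.05909913] ((626.1633911132812, -101.8545150756836), 53.948333740234375) (array([ 0.6213011 , -0.10492306]), np.float64(0.038647866015517965))
side table z 0.002640303219699658
fr 73 plug [0.4688 0.2484 0.1226] zmax 1.104 body 337 [0.4696 0.2406 0.0295] 0.0299
   ray@.107 [[0.4689 0.2382]]
fg 43 plug [ 0.4794 -0.1894  0.109 ] zmax 0.113 body 257 [ 0.4789 -0.1876  0.03  ] 0.0294
   ray@.107 [[ 0.4794 -0.1915]]
nest [0.60700002 0.19337713] 0.04386476103961859 z [0.00086023 0.01434305]
ring 245 [ 0.62851763 -0.08935621  0.05889116] ((625.5213012695312, -98.68898010253906), 54.065025329589844) (array([ 0.62672652, -0.09751799]), np.float64(0.04077677812450817))
```

View pics/crop.png

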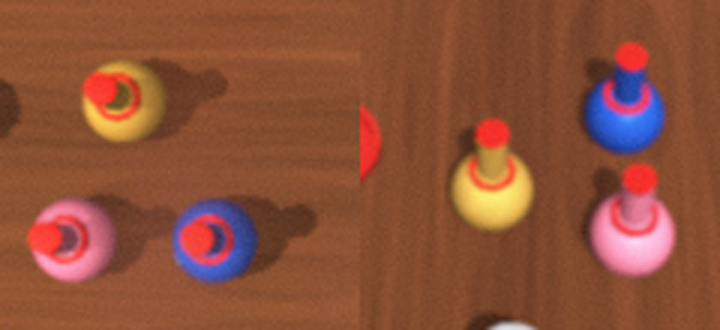

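The crop confirms it: only the upper-left flask (about (120,100) left half, (490,180) right half) is brass with a red plug. The other two bodies are pink and blue. The plug heights (0.109) and radii fit, so I'll do the red flask now and refine the ring estimate using its bore contour.

```bash
cat > run1.py <<'E'
import pickle;from h import *;from bench import *
ims=pickle.load(open("ims.pkl","rb"))
for n,uv in(("top",(337,167)),("side",(241,177))):
    im=ims[n];m=near(im,masks(im)["grey"],uv,26).astype(np.uint8)
    cs,hi=cv2.findContours(m,cv2.RETR_CCOMP,cv2.CHAIN_APPROX_NONE)
    i=max((i for i in range(len(cs)) if hi[0][i][3]>=0),key=lambda i:cv2.contourArea(cs[i]),default=None)
    if i is not None:print(n,"bore z.06",circ(onplane(im,cs[i].reshape(-1,2),.06)))
Q=[0,1,0,0]
def st(t):
    s=state();print(t,round(s["time"],2),s["ee_pos"].round(4),s["ft_force"].round(2),"gap",round(s["finger_gap"],4),round(s["finger_force"],1))
gripper_open()
X=[.4688,.2375];N=[.606,.190]
move_to([*X,.26],Q);st("above")
move_l([*X,.076],.12);st("down")
close();st("closed")
move_l([*X,.2],.12);st("lift")
im={n:get_image(n) for n in("top","side")}
pickle.dump(im,open("ims1.pkl","wb"))
move_l([*N,.2],.15);st("over")
move_l([*N,.100],.12);move_l([*N,.0835],.03);st("low")
im={n:get_image(n) for n in("top","side")}
pickle.dump(im,open("ims2.pkl","wb"))
a=im["top"]["frame"][100:260,150:300];b=im["side"]["frame"][200:360,180:330]
cv2.imwrite("pics/low.png",cv2.resize(np.hstack([a,b]),None,fx=2.6,fy=2.6,interpolation=2))
E
python3 run1.py
```

```text
top bore z.06 (array([ 0.62523546, -0.10173989]), np.float64(0.026279493288894562))
side bore z.06 (array([ 0.62751519, -0.09709395]), np.float64(0.02141720221227788))
above 3.33 [0.4691 0.237  0.2599] [ 0.17 -0.2   0.14] gap 0.0879 0.0
down 5.01 [0.4693 0.2377 0.0769] [ 0.42 -0.06  0.58] gap 0.0875 0.0
closed 6.02 [0.4688 0.2376 0.0759] [ 1.15  0.79 -0.57] gap 0.0241 30.0
lift 7.2 [0.4685 0.2374 0.1988] [-0.12  0.47 -2.71] gap 0.0239 30.0
over 8.42 [0.6056 0.1903 0.2001] [-0.15 -0.39 -2.8 ] gap 0.0239 30.0
low 10.1 [0.606  0.19   0.0834] [-0.02  0.29 -3.19] gap 0.0239 30.0
```

View pics/low.png

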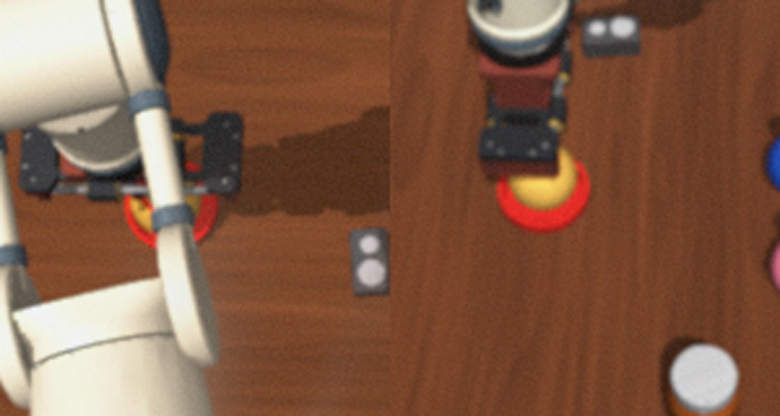

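The flask sits centred over the dish (side half: body at (545,180), dish at (543,190)). I'll lower it, release, back away and go for the green flask.

```bash
cat > run2.py <<'E'
import pickle;from h import *;from bench import *
def st(t):
    s=state();print(t,round(s["time"],2),s["ee_pos"].round(4),s["ft_force"].round(2),"gap",round(s["finger_gap"],4),round(s["finger_force"],1));return s
Q=[0,1,0,0];N=[.606,.190]
move_l([*N,.0808],.02);st("set")
gripper_open();move_l([*N,.26],.15)
G=[.4788,-.191]
move_to([*G,.26],Q);st("above")
im={n:get_image(n) for n in("top","side")};pickle.dump(im,open("ims3.pkl","wb"))
b=im["side"]["frame"][100:340,180:380];a=im["top"]["frame"][100:340,150:400]
cv2.imwrite("pics/g.png",cv2.resize(np.hstack([a,b]),None,fx=1.7,fy=1.7,interpolation=2))
move_l([*G,.076],.12);st("down");close();st("closed")
move_l([*G,.2],.12);st("lift")
R=[.6265,-.0995]
move_l([*R,.2],.15);hold(.3);st("over")
im={n:get_image(n) for n in("top","side")};pickle.dump(im,open("ims4.pkl","wb"))
move_l([*R,.140],.08);hold(.3);st("low")
im={n:get_image(n) for n in("top","side")};pickle.dump(im,open("ims5.pkl","wb"))
cv2.imwrite("pics/r.png",cv2.resize(im["side"]["frame"][90:240,150:350],None,fx=4,fy=4,interpolation=2))
E
python3 run2.py
```

```text
set 10.48 [0.6061 0.19   0.0809] [-0.49  0.26 -1.8 ] gap 0.0239 30.0
above 14.4 [ 0.4793 -0.1903  0.2599] [-0.74 -0.01 -0.42] gap 0.0877 0.0
down 16.18 [ 0.4793 -0.1912  0.0769] [ 0.2  -0.08  0.13] gap 0.0879 0.0
closed 17.19 [ 0.4787 -0.191   0.0759] [-0.15 -0.53 -0.86] gap 0.0237 30.0
lift 18.38 [ 0.4784 -0.1908  0.1988] [ 0.38 -0.03 -2.01] gap 0.0235 30.0
over 19.98 [ 0.6263 -0.0998  0.2003] [-0.89 -0.53 -2.31] gap 0.0241 30.0
low 21.28 [ 0.6267 -0.0995  0.1405] [ 0.07  0.37 -2.52] gap 0.0236 30.0
```

View pics/g.png

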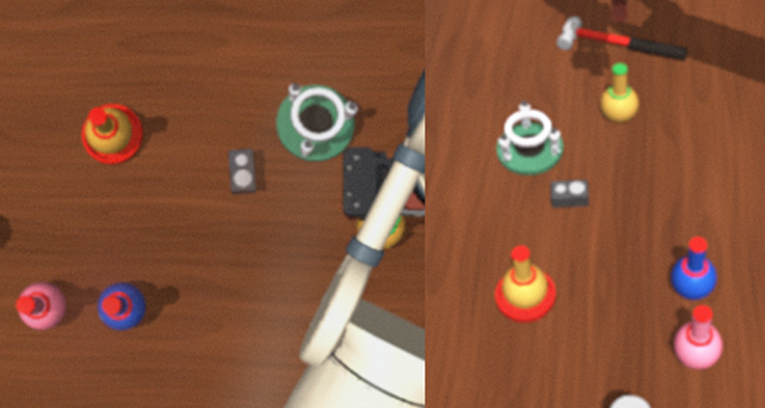

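View pics/r.png

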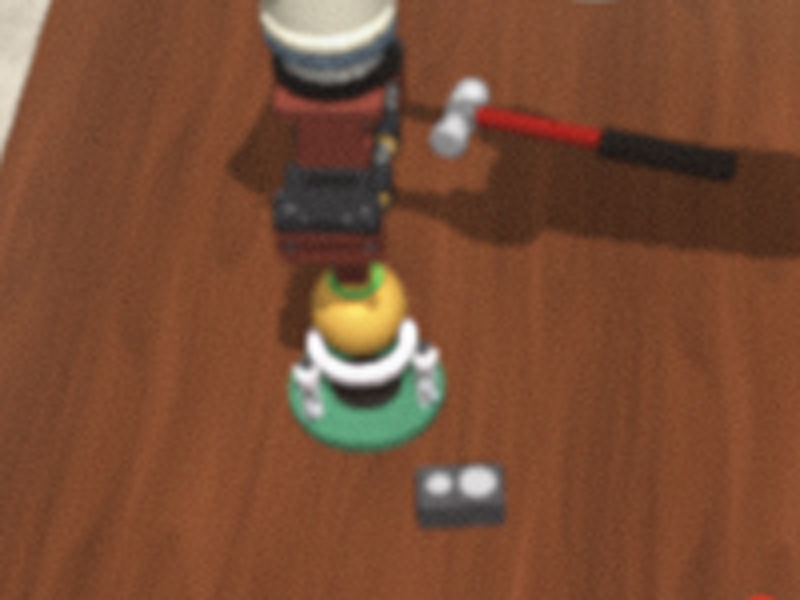

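The red flask stands upright in the dish (plug (97,117), body (107,130), dish centre (111,132) in the top half). In the second crop the green flask hangs over the ring with its body at column 360 and the ring centre at about 361, so x is good. The bore's far wall biases y, so I'll check y from the bore and outer edges before lowering.

```bash
python3 - <<'E'
import pickle;from h import *
ims=pickle.load(open("ims.pkl","rb"))
for n,uv in(("top",(337,167)),("side",(241,177))):
    im=ims[n];g=masks(im);print(n,"cam",rays(im,[uv])[0].round(2))
    m=near(im,g["grey"],uv,26).astype(np.uint8)
    cs,hi=cv2.findContours(m,cv2.RETR_CCOMP,cv2.CHAIN_APPROX_NONE)
    i=max((i for i in range(len(cs)) if hi[0][i][3]>=0),key=lambda i:cv2.contourArea(cs[i]))
    p=onplane(im,cs[i].reshape(-1,2),.06);print("bore x",p[:,0].min(),p[:,0].max(),"y",p[:,1].min(),p[:,1].max())
    o=max(cs,key=cv2.contourArea);p=onplane(im,o.reshape(-1,2),.06)
    r=np.hypot(*(p-[.6265,-.1005]).T);p=p[(r<.041)&(r>.031)];print("outer",circ(p),len(p))
    # base plate: green outline on z=.012
    m=near(im,g["green"]|(m>0),uv,34).astype(np.uint8);c=cv2.convexHull(max(cv2.findContours(m,0,1)[0],key=cv2.contourArea))
    v,u=np.nonzero(near(im,g["green"],uv,34));p=onplane(im,np.c_[u,v],.012);print("base x",np.percentile(p[:,0],[0.5,99.5]),"y",np.percentile(p[:,1],[.5,99.5]))
E
```

```text
top cam [ 0.35 -0.02  1.11]
bore x 0.598655408794921 0.6515237071627653 y -0.1284711557982456 -0.07489401428941381
outer (array([ 0.62631977, -0.10217864]), np.float64(0.038599831359669386)) 73Traceback (most recent call last):
  File "<stdin>", line 13, in <module>
  File "h.py", line 8, in onplane
    c,d=rays(im,uv);return (c+d*((z-c[2])/d[:,2])[:,None])[:,:2]
        ~~~~^^^^^^^
  File "h.py", line 4, in rays
    n=cv2.undistortPoints(np.float64(uv).reshape(-1,1,2),im["camera_matrix"],np.array([im["k1"],0,0,0.])).reshape(-1,2)
      ~~~~~~~~~~~~~~~~~~~^^^^^^^^^^^^^^^^^^^^^^^^^^^^^^^^^^^^^^^^^^^^^^^^^^^^^^^^^^^^^^^^^^^^^^^^^^^^^^^^
cv2.error: OpenCV(4.12.0) /io/opencv/modules/calib3d/src/undistort.dispatch.cpp:347: error: (-215:Assertion failed) CV_IS_MAT(_src) && CV_IS_MAT(_dst) && (_src->rows == 1 || _src->cols == 1) && (_dst->rows == 1 || _dst->cols == 1) && _src->cols + _src->rows - 1 == _dst->rows + _dst->cols - 1 && (CV_MAT_TYPE(_src->type) == CV_32FC2 || CV_MAT_TYPE(_src->type) == CV_64FC2) && (CV_MAT_TYPE(_dst->type) == CV_32FC2 || CV_MAT_TYPE(_dst->type) == CV_64FC2) in function 'cvUndistortPointsInternal'
```

The top view's bore near edges and outer rim agree on about (0.6265, -0.102). I'll use that, then lower to contact and read the lateral force.

```bash
cat > run3.py <<'E'
import pickle;from h import *;from bench import *
def st(t):
    s=state();print(t,round(s["time"],2),s["ee_pos"].round(4),s["ft_force"].round(2),s["moment"].round(3),"gap",round(s["finger_gap"],4));return s
R=[.6265,-.1018]
move_l([*R,.140],.08);hold(.2);st("a")
for z in(.131,.128,.126,.124):
    move_l([*R,z],.03);hold(.25);st(z)
im=get_image("side");cv2.imwrite("pics/c.png",cv2.resize(im["frame"][120:220,180:300],None,fx=5,fy=5,interpolation=2))
E
python3 run3.py
```

```text
a 21.83 [ 0.6265 -0.1018  0.14  ] [-0.46 -0.43 -2.52] [ 0.01  -0.025 -0.009] gap 0.0234
0.131 22.53 [ 0.6266 -0.1018  0.1312] [-0.47  0.42 -1.02] [ 0.019 -0.015 -0.012] gap 0.0237
0.128 23.03 [ 0.6265 -0.1018  0.1281] [-0.02 -0.38 -2.45] [-0.015 -0.029 -0.003] gap 0.0237
0.126 23.53 [ 0.6267 -0.1019  0.1262] [ 0.62 -0.47 -0.61] [-0.038 -0.212  0.003] gap 0.0237
0.124 24.03 [ 0.6267 -0.1019  0.1243] [ 2.07 -0.99  0.66] [-0.127 -0.346  0.069] gap 0.0239
```

View pics/c.png

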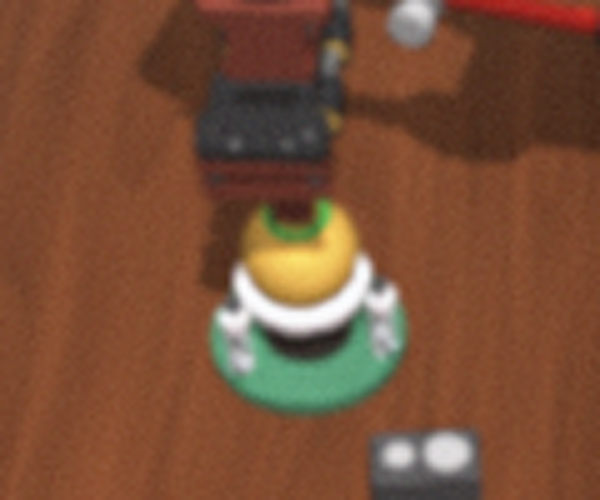

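The flask is seated in the ring (body at (302,250), ring centre about (303,270)) and contact is near z=0.126 as expected. The lateral push of (+2,-1) N says the flask is about 1 mm off, so I'll lift, shift and recheck.

```bash
cat > run4.py <<'E'
from h import *;from bench import *
def st(t):
    s=state();print(t,round(s["time"],2),s["ee_pos"].round(4),s["ft_force"].round(2),s["moment"].round(3),"gap",round(s["finger_gap"],4));return s
R=np.array([.6265,-.1018])
move_l([*R,.129],.03)
for d in([.0012,-.0006],[.0024,-.0012]):
    P=R+d;move_l([*P,.129],.03);move_l([*P,.1235],.03);hold(.3)
    for _ in range(4): st(d);hold(.05)
    if d[0]<.002: move_l([*P,.129],.03)
E
python3 run4.py
```

```text
[0.0012, -0.0006] 25.28 [ 0.6276 -0.1024  0.1237] [-1.95  0.46  1.55] [0.225 0.579 0.024] gap 0.0239
[0.0012, -0.0006] 25.33 [ 0.6276 -0.1023  0.1237] [-2.48  0.49 -0.17] [0.222 0.575 0.029] gap 0.0238
[0.0012, -0.0006] 25.38 [ 0.6276 -0.1024  0.1236] [-2.19  1.73  0.53] [ 0.209  0.412 -0.003] gap 0.0237
[0.0012, -0.0006] 25.43 [ 0.6277 -0.1023  0.1236] [-1.66  1.44  1.32] [ 0.245  0.467 -0.04 ] gap 0.0236
[0.0024, -0.0012] 26.7 [ 0.629  -0.103   0.1238] [-2.26  1.28  0.82] [ 0.141  0.329 -0.046] gap 0.0238
[0.0024, -0.0012] 26.75 [ 0.6289 -0.103   0.1238] [-0.66  0.23  1.28] [ 0.15   0.284 -0.025] gap 0.024
[0.0024, -0.0012] 26.8 [ 0.6289 -0.103   0.1237] [-2.13  1.66  2.12] [0.199 0.347 0.01 ] gap 0.0241
[0.0024, -0.0012] 26.85 [ 0.629  -0.103   0.1237] [-1.57  0.66  2.15] [ 0.136  0.333 -0.044] gap 0.0241
```

The sign flips, so the centre is near (0.6271, -0.1021). I'll go back there and press in steps, watching the force.

```bash
cat > run5.py <<'E'
from h import *;from bench import *
def F(): 
    f=[]
    for _ in range(6): f.append(state()["ft_force"]);hold(.03)
    return np.mean(f,0)
P=[.6271,-.1021]
move_l([*P,.129],.03);hold(.1);print("free",F().round(2))
z=.1235;move_l([*P,z],.03);hold(.2);print(z,F().round(2))
for z in list(np.arange(.119,.1089,-.003))+list(np.arange(.109,.1039,-.001)):
    move_l([*P,z],.03);hold(.15);f=F();s=state();print(round(z,4),s["ee_pos"].round(4),f.round(2),round(s["finger_gap"],4),round(s["time"],1))
    if f[2]>16:break
im=get_image("side");cv2.imwrite("pics/p.png",cv2.resize(im["frame"][120:220,180:300],None,fx=5,fy=5,interpolation=2))
import pickle;pickle.dump(im,open("p.pkl","wb"))
E
python3 run5.py
```

```text
free [ 0.5  -0.03 -2.33]
0.1235 [-0.95 -0.12  0.76]
0.119 [ 0.6272 -0.1021  0.1192] [-1.25 -0.19  2.86] 0.0239 28.9
0.116 [ 0.6272 -0.1021  0.1162] [-1.09 -0.08  4.38] 0.0238 29.5
0.113 [ 0.6272 -0.1021  0.1134] [-1.47 -0.06  5.52] 0.0237 30.1
0.11 [ 0.6273 -0.1021  0.1108] [-1.78  0.25  6.82] 0.0238 30.7
0.109 [ 0.6273 -0.1021  0.1099] [-1.85 -0.3   7.17] 0.0239 31.3
0.108 [ 0.6273 -0.1022  0.1091] [-2.14  0.15  7.4 ] 0.0237 31.9
0.107 [ 0.6273 -0.1022  0.1082] [-2.44  0.38  8.05] 0.0235 32.5
0.106 [ 0.6274 -0.1021  0.1073] [-2.89  0.31  8.4 ] 0.0239 33.1
0.105 [ 0.6276 -0.1022  0.1072] [-3.03  0.53 11.33] 0.0236 33.7
0.104 [ 0.6279 -0.1022  0.1071] [-3.45  0.5  13.69] 0.0238 34.3
```

View pics/p.png

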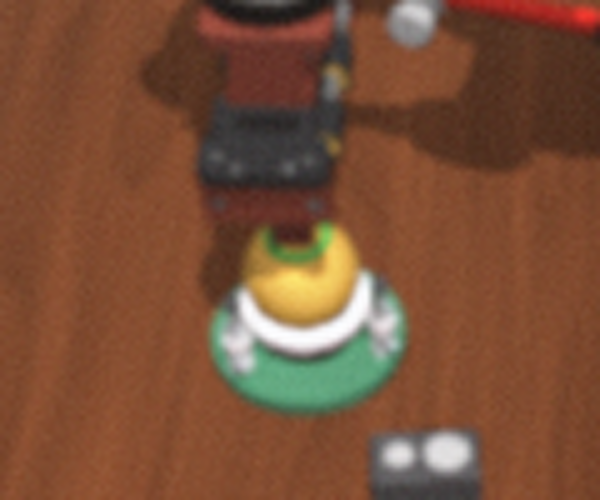

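The force climbs steeply below z=0.1073 while the TCP stays put, so the ring is on its stop. The picture shows the ring (303,330) down close to the base with the flask upright. I'll check the ring height by depth, push slightly more for margin, and hand in.

```bash
python3 - <<'E'
import pickle;from h import *;from bench import *
im=pickle.load(open("p.pkl","rb"));C=cloud(im)
print("ring z",C[120+330//5-1:120+330//5+1,180+58:180+64,2].round(4), [C[v,241,2].round(4) for v in range(180,194)])
P=state()["ee_pos"];move_l([.6271,-.1021,.1030],.02);hold(.5)
s=state();print(s["ee_pos"].round(4),s["ft_force"].round(2),round(s["finger_gap"],4),s["time"])
E
```

```text
ring z [[0.0502 0.0476 0.0527 0.0449 0.0477 0.0427]
 [0.0396 0.0399 0.043  0.0399 0.0359 0.0401]] [np.float64(0.0715), np.float64(0.0657), np.float64(0.0636), np.float64(0.0569), np.float64(0.0504), np.float64(0.0449), np.float64(0.0399), np.float64(0.0461), np.float64(0.0424), np.float64(0.0385), np.float64(0.0324), np.float64(0.0162), np.float64(0.0132), np.float64(0.0085)]
[ 0.6282 -0.1022  0.107 ] [-3.96  1.55 15.96] 0.0236 35.125
```

Ring top reads about 0.042 m, fully down, with 18 N total push and no slip.

```bash
python3 -c "
from bench import *
print(job_done())"
```

```text
the job is handed in; nothing more can be done
None
```

The red-tagged flask stands released in the red dish, and the job was handed in at about 35 s with the green-tagged flask still held in the cradle, its ring pressed fully down on the stop; no verdict was returned.

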